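# Eject two wafer-chip carriers and stack them on the inclined shelf

### The job

The two aluminium chip carriers sit sunk in their nests: press each nest's ejector pedal right down so that the carrier is pushed up out of its pocket, and grip the raised carrier. Lay the long carrier flat on the inclined grey shelf, lengthwise down the slope and centred, with its end against the backstop, then lay the short one the same way flat on top of it, its end against the backstop too. Do not let a carrier fall, and leave the bottle, the jar and the screwdriver where they are.

Things in the scene. Friction and masses are not known exactly. Their poses are not given: they have to be found in the camera images.
- long_center (a point): long carrier: loose flat aluminium substrate carrier, 125 x 46 x 14 mm, about 150 to 290 g, carrying thin dark green chips on top; told by its length. Point: its centre, half-way up; x along its length, y across, z up from the top face. Starts sunk in its nest, lengthwise along the nest's x
- short_center (a point): short carrier: loose flat aluminium substrate carrier, 85 x 56 x 14 mm, about 130 to 250 g, carrying thin dark green chips on top; told by its length. Point: its centre, half-way up; x along its length, y across, z up from the top face. Starts sunk in its nest, lengthwise along the nest's x
- long_nest: black fixed nest block, 160 x 100 mm, top 61 mm above the table; pocket 129 x 50 mm, 16 mm deep, holds the long carrier 2 mm clear all round, its top 2 mm below the block's. A 54 x 34 mm ejector hole in the pocket floor has a white 50 x 30 mm pad in it. Origin on the table under the block's centre; x along the pocket, z up; the lever sticks out at the -x end
- short_nest: black fixed nest block, 160 x 100 mm, top 61 mm above the table; pocket 89 x 60 mm, 16 mm deep, holds the short carrier 2 mm clear all round, its top 2 mm below the block's. A 54 x 34 mm ejector hole in the pocket floor has a white 50 x 30 mm pad in it. Origin on the table under the block's centre; x along the pocket, z up; the lever sticks out at the -x end
- long_lever (a joint): ejector lever of the long carrier's nest: 0 = pedal up, pad down (start); 0.42 rad = pedal fully down, pad up 30 mm (71.4 mm per rad), the carrier then lying level on the pad, its underside 14 mm above the block's top. Stiff (about 5 to 7 N on the pedal), no spring: it stays where it is left
- short_lever (a joint): ejector lever of the short carrier's nest: 0 = pedal up, pad down (start); 0.42 rad = pedal fully down, pad up 30 mm (71.4 mm per rad), the carrier then lying level on the pad, its underside 14 mm above the block's top. Stiff (about 5 to 7 N on the pedal), no spring: it stays where it is left
- long_pedal (a point): centre of the top face of the long nest's pedal, an aluminium plate 44 x 40 x 8 mm; moves with the lever. Pedal up: nest x = -160 mm, y = 0, 58 mm above the table, sloping 0.2 rad down towards the block. Fully down: nest x = -167 mm, 22 mm above the table, sloping 0.2 rad down away from the block. Push it from above
- short_pedal (a point): centre of the top face of the short nest's pedal, an aluminium plate 44 x 40 x 8 mm; moves with the lever. Pedal up: nest x = -160 mm, y = 0, 58 mm above the table, sloping 0.2 rad down towards the block. Fully down: nest x = -167 mm, 22 mm above the table, sloping 0.2 rad down away from the block. Push it from above
- shelf: inclined grey shelf on a fixed stand (foot 170 x 100 x 12 mm): deck 150 mm long, 36 mm wide (narrower than the carriers), 8 mm thick, sloping 0.26 rad. Origin at the low end on the deck's face at the foot of the backstop, mid-width, 55 mm above the table; x up the slope, y across, z square to it. Backstop: face at x = 0, 70 mm wide, 36 mm high. Carriers do not slide down of themselves
- bottle: bystander: closed white bottle with black cap, 64 mm across, 160 mm high, loose; origin centre of its base
- jar: bystander: amber jar with white lid, 68 mm across, 70 mm high, loose; origin centre of its base
- driver: bystander: screwdriver, 160 mm long, lying on the table, loose, beyond the middle fixture; origin about under its middle, x along it from handle to tip. (A fixed stereo microscope, 320 mm high, also stands at the right-hand edge of the table, clear of the work)
Not all that is in view belongs to the job. Leave any purple or red look-alike of the part that bears long_center alone.

How it is judged:
By the outcome, as a careful person would: the job done as asked, in the order asked, and still so for the second after the job is handed in, with the robot touching nothing.
It also fails if it takes over 72 s, if anything falls off the work surface, if the arm or the gripper's body presses on something with over 40 N, if the wrist force passes 120 N, or if a joint passes its speed limit or range.

### The arm

A 6-joint arm with a two-finger parallel gripper is mounted at the origin on the work surface. World frame = base frame: x ahead of the robot, y to its left, z up, the work surface at z = 0. Lengths are in m, angles in rad, forces in N, time in s.
With the tool pointing down it reaches from about 0.425 to 0.95 m from the base axis. Payload 3.5 kg.
Tool frame: the origin (TCP) lies midway between the tips of the shut fingers; the grasp point (between the pads) lies 19 mm behind it; z points along the fingers, y is the line along which they close (so a half turn about z gives the same grasp; the last joint's range is limited). The gripper opens to 85 mm and grips with 20 to 120 N. Pads are 22 mm wide; open, the fingers measure 114 mm over their backs; the gripper's body (76 mm by 85 mm) begins 54 mm behind the grasp point. The pads swing forward as they close: fully open they stand 13 mm farther back than shut.
Start: joints at [1.137, 0.286, 1.577, -0, 1.279, -0.15], TCP at [0.189, 0.648, 0.231] pointing down, gripper open.
Joint ranges: [-2.77, 2.77], [-0.9, 2.22], [0.21, 2.48], [-1.53, 4.67], [0.24, 2.81], [-2.84, 2.84]. Speed limits (rad/s): [2.79, 2.79, 3.14, 3.14, 3.14, 3.14].

### API

Orientations are given as a unit quaternion [x, y, z, w].
In Python, from plant import ctrl, cams, order gives the robot as it stands.
- The arm moves only by the tool move_arm, never from a script. Its argument "plan" is one flat list of numbers, 7 for each row, row after row: the shift along the world's x, y, z in mm, then the turn, a rotation vector about the world's x, y, z in degrees, then the finger opening in mm, from 0 to 85.4. A call has 1 to 12 rows; each row shifts and turns the commanded pose from where the row before left it; what a row does not reach is not made up. A row lasts 1/10 s, in which the tool goes at most 50 mm and 8.59 degrees, less where a joint would pass 70% of its speed; a pose out of reach is approached as far as the arm can. A call is refused whole if a number of a shift passes 50 or a number of a turn 8.59, either way. A call with a gripper value outside its range is refused whole. The fingers move at their own pace and stop on an object; "newtons" is the grip in N (left out, the last holds). Time passes only in rows, so rows that do not move let the fingers close. It gives the time, the measured TCP pose, the force, the opening and the grip force at its end, in the units of the state.
- ctrl.get_state(): the state, without advancing time (a new reading comes with each control period).
- cams.read_camera(name): name is "scene" or "side" or "wrist"; returns a dict with "color" (384x512x3 uint8, red, green, blue), "fov_y" (degrees; the focal length in pixels is half the picture's height over the tangent of half this angle, whatever the lens; pixels are square), "cx", "cy" (the principal point, pixels), "origin" and "orientation" of the camera in the world; the wrist camera has in their place "T_tool_cam" (4x4, takes a point from camera to tool coordinates, whose origin is the TCP and whose axes are the flange's). Camera axes: x right, y up, looking along -z (the intrinsics and any distortion apply to the point x, -y, -z); pixel columns grow to the right and rows downward; lengths in m; the calibration is good to about 2 mm. A picture is of the moment at which its call begins: read the wrist's pose just before it. There is no depth.
- order.sign_off(): hands the job in; it is judged then, once.
The state is a dict: "time": time; "qpos": joint angles; "dq": joint speeds; "joint_efforts": joint torques, N m; "eef_pos": TCP position; "tcp_rot": TCP orientation; "contact_force": force on the tool from outside, world axes, zero at the start; "wrist_torque": the same for the moment, N m; "opening": opening from 0.0 (shut) to 1.0 (fully open); "finger_force": force on a finger pad.
Only numpy, scipy, OpenCV 4.12 (cv2) and the standard library are available. Lean on these libraries where they do the work, as an engineer would, in place of code of your own. Each camera call takes 0.05 s, during which the arm holds its last target. There are 200 camera calls.

## Working session

There is one attempt and no reset: what is moved stays moved. The work goes in short steps, Python scripts to look and compute and a tool call to move; the robot and the scene stay as the last step left them, time stands still between calls to the robot, and variables do not carry over. Pictures are saved under pics/ and viewed, at most 10 in all, crops included, and the job is handed in when it is done.

Besides the shell and the picture viewer there is one more tool, called after "Emit:" by a JSON object that holds its "name" and its "arguments". move_arm: Moves the arm, as the interface text tells. Its arguments: {"type":"object","properties":{"plan":{"type":"array","items":{"type":"number"}},"newtons":{"type":"number"}},"required":["plan"]}

```bash
ls; mkdir -p pics; cat > h.py <<'E'
import numpy as np, cv2
from scipy.spatial.transform import Rotation as R
from plant import ctrl, cams, order
def grab(name, fn):
    s=ctrl.get_state(); c=cams.read_camera(name); cv2.imwrite('pics/'+fn+'.png', c['color'][:,:,::-1])
    np.save('pics/'+fn+'.npy', dict(c=c,s=s), allow_pickle=True); return c
def load(fn):
    d=np.load('pics/'+fn+'.npy',allow_pickle=True).item(); return d['c'],d['s']
def campose(c,s):
    if 'T_tool_cam' in c:
        T=np.eye(4);T[:3,:3]=R.from_quat(s['tcp_rot']).as_matrix();T[:3,3]=s['eef_pos'];return T@np.array(c['T_tool_cam'])
    T=np.eye(4);T[:3,:3]=R.from_quat(c['orientation']).as_matrix();T[:3,3]=c['origin'];return T
def K(c):
    f=c['color'].shape[0]/2/np.tan(np.radians(c['fov_y'])/2);return np.array([[f,0,c['cx']],[0,f,c['cy']],[0,0,1]])
def dist(c): return np.array(c['distortion'],float) if c.get('distortion') is not None else np.zeros(5)
def rays(fn,px):
    c,s=load(fn);T=campose(c,s)
    u=cv2.undistortPoints(np.array(px,float).reshape(-1,1,2),K(c),dist(c)).reshape(-1,2)
    d=np.c_[u[:,0],-u[:,1],-np.ones(len(u))]@T[:3,:3].T
    return T[:3,3],d
def onz(fn,px,z):
    o,d=rays(fn,px);return o+d*((z-o[2])/d[:,2])[:,None]
def proj(fn,P):
    c,s=load(fn);T=campose(c,s);p=(np.array(P,float).reshape(-1,3)-T[:3,3])@T[:3,:3]
    return cv2.projectPoints(p*[1,-1,-1],np.zeros(3),np.zeros(3),K(c),dist(c))[0].reshape(-1,2)
E
python3 - <<'E'
from h import *
np.set_printoptions(precision=4,suppress=True)
for n in ['scene','side','wrist']:
    c=grab(n,n+'0'); print(n,{k:v for k,v in c.items() if k!='color'})
print(ctrl.get_state())
a=cv2.imread('pics/scene0.png');b=cv2.imread('pics/side0.png')
E
```

```text
pics
scene {'fov_y': 44.64964283748815, 'cx': 254.27624575587438, 'cy': 189.32344414062564, 'origin': array([ 1.0759, -0.7643,  1.192 ]), 'orientation': array([0.2905, 0.0929, 0.2917, 0.9066])}
side {'fov_y': 42.67134222871607, 'cx': 246.9920318544647, 'cy': 187.62847429905122, 'origin': array([ 0.4472, -1.0798,  1.1314]), 'orientation': array([ 0.3631, -0.035 , -0.0645,  0.9289])}
wrist {'fov_y': 60.07526037856366, 'cx': 253.579796042254, 'cy': 191.73158129658026, 'T_tool_cam': array([[ 0.0002,  0.9503,  0.3112,  0.0805],
       [ 1.    , -0.0004,  0.0006, -0.0004],
       [ 0.0007,  0.3112, -0.9503, -0.1425],
       [ 0.    ,  0.    ,  0.    ,  1.    ]])}
{'time': 0.15, 'qpos': array([ 1.137 ,  0.287 ,  1.5779, -0.    ,  1.2786, -0.1499]), 'dq': array([ 0.0007, -0.001 , -0.0048,  0.0015, -0.0018,  0.0004]), 'joint_efforts': array([  0.0005, -40.6602, -29.3141,  -0.0002,   0.004 ,   0.    ]), 'eef_pos': array([0.1887, 0.6475, 0.2302]), 'tcp_rot': array([ 0.1414,  0.9899, -0.0009, -0.0003]), 'contact_force': array([-0.3535,  0.6993, -0.258 ]), 'wrist_torque': array([ 0.027 , -0.0704,  0.0304]), 'finger_force': 0.0, 'opening': 0.9972525351046141}
```

View pics/scene0.png

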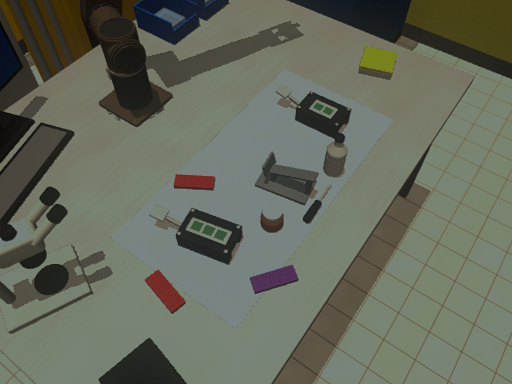

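View pics/side0.png

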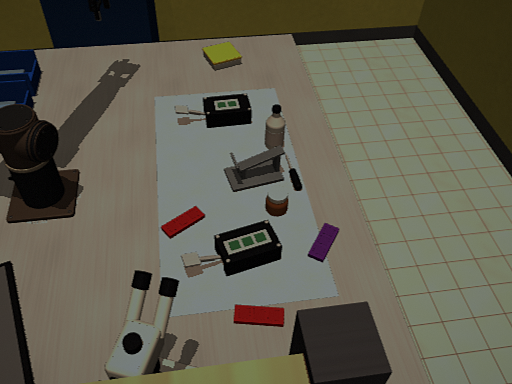

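The scene view shows the 3-chip nest (long) at about (210,233), the 2-chip nest (short) at about (323,113) and the shelf at about (288,180), with the jar at (272,218) and the bottle at (335,158). In the side view these are at (248,245), (228,110) and (255,167). The levers point left (-x), and the red and purple bars are look-alikes.

```bash
python3 - <<'E'
from h import *
np.set_printoptions(precision=4,suppress=True)
# carriers: bright/green blob inside black nest -> min area rect on z=.059
def carrier(fn,x0,y0,x1,y1):
    im=load(fn)[0]['color'][y0:y1,x0:x1]; g=cv2.cvtColor(im,cv2.COLOR_RGB2HSV)
    dark=(g[...,2]<38).astype(np.uint8)
    cs,h=cv2.findContours(dark,cv2.RETR_CCOMP,cv2.CHAIN_APPROX_NONE)
    holes=[c for c,k in zip(cs,h[0]) if k[3]>=0]
    if not holes: print(fn,'none');return
    c=max(holes,key=cv2.contourArea); P=onz(fn,c.reshape(-1,2)+[x0,y0],.059)
    r=cv2.minAreaRect((P[:,:2]*1000).astype(np.float32)); print(fn,cv2.contourArea(c),r)
carrier('scene0',165,195,255,270);carrier('side0',205,215,290,275)
carrier('scene0',290,85,355,140);carrier('side0',198,90,256,130)
print('shelf',onz('scene0',[[288,180]],.06),onz('side0',[[255,167]],.07))
print('jar',onz('scene0',[[272,213]],.07),onz('side0',[[277,195]],.07))
print('bottle',onz('scene0',[[340,138]],.16),onz('side0',[[277,108]],.16))
print('driver',onz('scene0',[[305,220],[330,186]],.01),onz('side0',[[299,189],[288,153]],.01))
o=np.zeros((600,800,3),np.uint8)
for k,(fn,x,y,w,h) in enumerate([('scene0',145,195,100,75),('scene0',250,140,100,75),('side0',180,215,110,82),('side0',215,140,100,75)]):
    o[300*(k//2):300*(k//2)+300,400*(k%2):400*(k%2)+400]=cv2.resize(cv2.convertScaleAbs(cv2.imread(f'pics/{fn}.png')[y:y+h,x:x+w],alpha=1.5),(400,300),interpolation=cv2.INTER_CUBIC)
cv2.imwrite('pics/m0.png',o)
E
```

```text
scene0 7.0 ((564.9296875, -362.7100830078125), (7.924239635467529, 9.168108940124512), 79.69261932373047)
side0 715.0 ((582.2930908203125, -295.8415222167969), (130.80369567871094, 53.30203628540039), 12.984502792358398)
scene0 49.0 ((550.724609375, 228.25714111328125), (25.510351181030273, 52.55630874633789), 43.95048141479492)
side0 280.5 ((596.7775268554688, 305.7635498046875), (94.00576782226562, 67.9742431640625), 1.5215524435043335)
shelf [[ 0.6684 -0.0197  0.06  ]] [[ 0.6459 -0.0288  0.07  ]]
jar [[ 0.6993 -0.1508  0.07  ]] [[ 0.6914 -0.1509  0.07  ]]
bottle [[0.7442 0.1327 0.16  ]] [[0.7398 0.1354 0.16  ]]
driver [[ 0.7726 -0.0812  0.01  ]
 [ 0.7697  0.0701  0.01  ]] [[ 0.7778 -0.0826  0.01  ]
 [ 0.7767  0.082   0.01  ]]
```

View pics/m0.png

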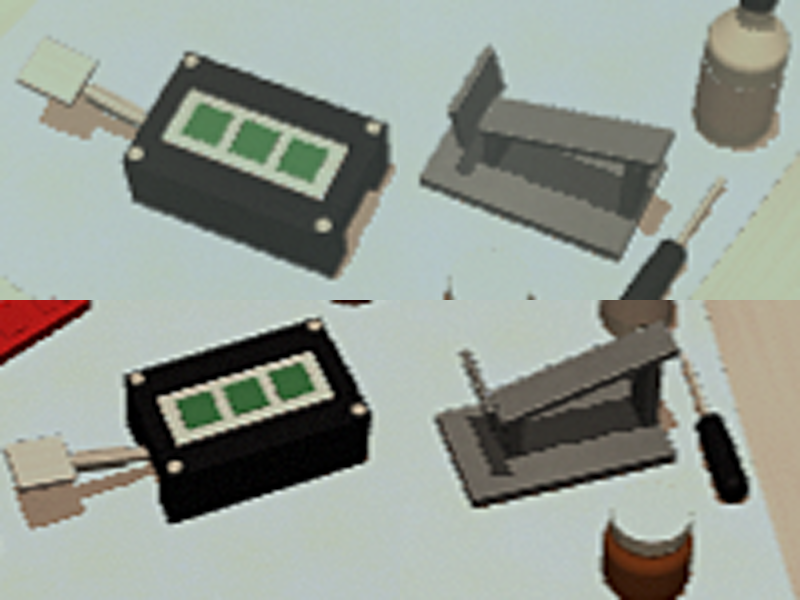

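The crops show that the long nest has its pedal at -x (yaw about 13°) and that the shelf's backstop is at the low -x end, with the slope rising towards +x. The short nest has a yaw of about 1.5°. First I move over the short nest and look with the wrist camera.

Emit:
{"name": "move_arm", "arguments": {"plan": [34,-29,6,0,0,1.5,0,34,-29,6,0,0,1.5,0,34,-29,6,0,0,1.5,0,34,-29,6,0,0,1.5,0,34,-29,6,0,0,1.5,0,34,-29,6,0,0,1.5,0,34,-29,6,0,0,1.5,0,34,-29,6,0,0,1.5,0,34,-29,6,0,0,1.5,0,34,-29,6,0,0,1.5,0,34,-29,6,0,0,1.5,0,34,-29,6,0,0,1.5,0], "newtons": 40}}

```text
time: 1.35
eef_pos: [0.598, 0.2986, 0.3031]
tcp_rot: [-0.016, 1.0, -0.0, -0.0]
contact_force: [-0.9, 0.7, 0.0]
opening: -0.0
finger_force: 0.0
```

```bash
python3 - <<'E'
from h import *
grab('wrist','w1'); print(ctrl.get_state()['eef_pos'])
E
```

```text
[0.60319385 0.29341184 0.30393641]
```

Emit:
{"name": "move_arm", "arguments": {"plan": [4,-45,0,0,0,0,0,4,-45,0,0,0,0,0,4,-45,0,0,0,0,0,4,-45,0,0,0,0,0,4,-45,0,0,0,0,0,4,-45,0,0,0,0,0,4,-40,0,0,0,0,0,0,0,0,0,0,0,0]}}

```text
time: 2.2
eef_pos: [0.6249, -0.0145, 0.3027]
tcp_rot: [-0.012, 1.0, -0.001, -0.0]
contact_force: [0.3, 1.0, -0.6]
opening: -0.004
finger_force: 0.0
```

```bash
python3 - <<'E'
from h import *
grab('wrist','w2'); print(ctrl.get_state()['eef_pos'])
E
```

```text
[ 0.62477648 -0.0121226   0.3026865 ]
```

Emit:
{"name": "move_arm", "arguments": {"plan": [0,-45,0,0,0,0,0,0,-45,0,0,0,0,0,0,-45,0,0,0,0,0,0,-45,0,0,0,0,0,0,-45,0,0,0,0,0,0,-45,0,0,0,0,0,0,-30,0,0,0,0,0,0,0,0,0,0,0,0]}}

```text
time: 3.05
eef_pos: [0.6247, -0.3123, 0.3022]
tcp_rot: [-0.014, 1.0, 0.0, -0.001]
contact_force: [1.0, 0.5, -0.6]
opening: 0.002
finger_force: 0.0
```

```bash
python3 - <<'E'
from h import *
grab('wrist','w3'); print(ctrl.get_state()['eef_pos'])
o=np.vstack([cv2.resize(cv2.imread(f'pics/w{k}.png'),(400,300)) for k in (1,2)]+[]);
p=np.vstack([cv2.resize(cv2.imread('pics/w3.png'),(400,300)),np.zeros((300,400,3),np.uint8)])
cv2.imwrite('pics/m1.png',cv2.convertScaleAbs(np.hstack([o,p]),alpha=1.5))
E
```

```text
[ 0.62501811 -0.31018646  0.30232548]
```

View pics/m1.png

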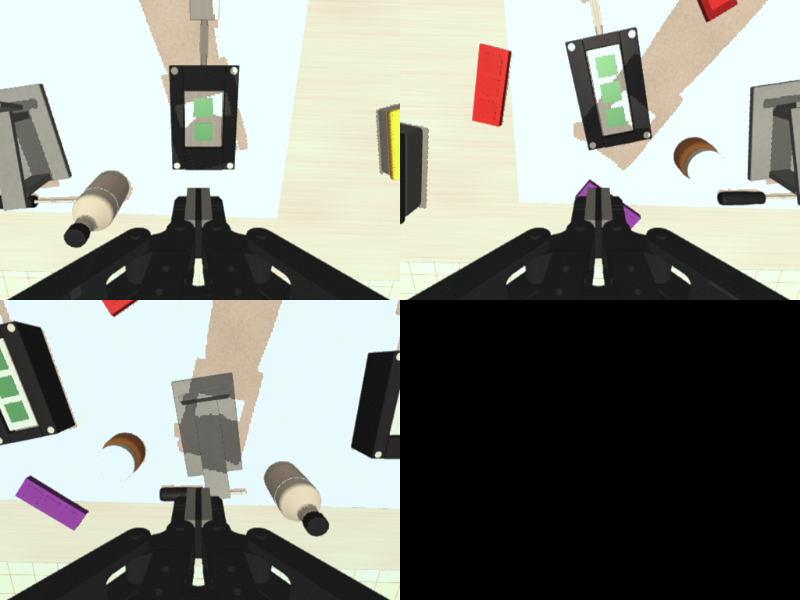

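The three views (400x300 tiles) show the short nest at (203,118), the long nest at (612,90) and the shelf at (208,422). The backstop is the bar at (205,397). Next I measure the nests from their corner screws and zoom in on the shelf.

```bash
cat >> h.py <<'E'
def screws(fn,box,z=.061):
    x0,y0,x1,y1=box; im=load(fn)[0]['color'][y0:y1,x0:x1]; v=im.max(2)
    dark=(v<60).astype(np.uint8); cs,h=cv2.findContours(dark,cv2.RETR_CCOMP,cv2.CHAIN_APPROX_NONE)
    out=[]
    for c,k in zip(cs,h[0]):
        if k[3]>=0:
            a=cv2.contourArea(c); m=c.reshape(-1,2).mean(0)+[x0,y0]; out.append((a,m,c.reshape(-1,2)+[x0,y0]))
    return out
E
python3 - <<'E'
from h import *
np.set_printoptions(precision=4,suppress=True)
for fn,box in [('w1',(205,70,320,230)),('w3',(195,30,330,200))]:
    print(fn)
    for a,m,c in screws(fn,box):
        if a<8: continue
        P=onz(fn,c,.061 if a<200 else .059)
        print(a,m, onz(fn,[m],.061)[0], cv2.minAreaRect((P[:,:2]*1000).astype(np.float32)))
c=load('w2')[0]['color'][84:264,200:330,::-1]
cv2.imwrite('pics/s2.png',cv2.resize(cv2.convertScaleAbs(c,alpha=1.2),None,fx=3.3,fy=3.3,interpolation=cv2.INTER_CUBIC))
E
```

```text
w1
3624.0 [260.1292 150.9   ] [0.5925 0.3056 0.061 ] ((595.102294921875, 305.9424133300781), (87.78727722167969, 59.80754089355469), 1.1712944507598877)
88.0 [223.      90.4333] [0.5261 0.2619 0.061 ] ((526.1514892578125, 261.9237365722656), (11.750388145446777, 11.097750663757324), 0.4408550560474396)
98.5 [299.2581  90.2903] [0.5232 0.3464 0.061 ] ((523.23046875, 346.3717956542969), (11.753483772277832, 12.129877090454102), 46.936195373535156)
w3
76.0 [315.6071 172.5   ] [ 0.6432 -0.2382  0.061 ] ((643.18603515625, -237.81512451171875), (11.084217071533203, 12.131361961364746), 1.5875173807144165)
4910.5 [268.7575 114.0498] [ 0.5766 -0.2969  0.061 ] ((580.9840698242188, -296.131103515625), (127.87645721435547, 50.68360900878906), 12.999310493469238)
119.5 [296.3143  43.2286] [ 0.5024 -0.2708  0.061 ] ((502.4296875, -270.776611328125), (12.45645523071289, 12.832201957702637), 45.4104118347168)
```

View pics/s2.png

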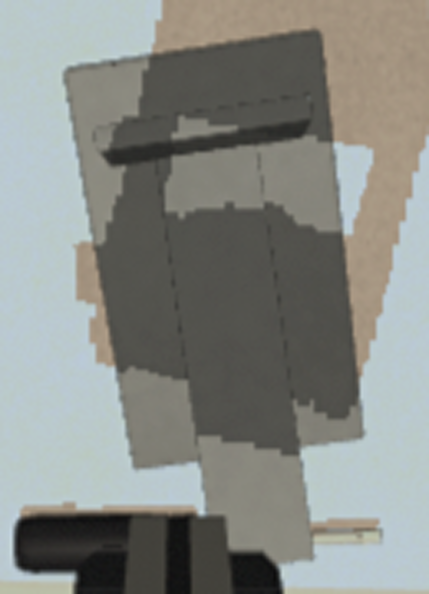

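The shelf crop shows the foot corners at (65,70), (320,30), (362,436) and (134,468), the foot of the backstop face from (113,165) to (305,135), and the right corner of the deck's high end at (313,560). I cast these onto their planes.

```bash
python3 - <<'E'
from h import *
np.set_printoptions(precision=1,suppress=True)
cv=lambda p:(np.array(p,float)+.5)/3.3+[200,84]-.5
f=onz('w2',cv([[65,70],[320,30],[362,436],[134,468]]),.012)*1000
print('foot',f, f.mean(0)); 
for i in range(4): d=f[(i+1)%4]-f[i]; print(np.hypot(*d[:2]),np.degrees(np.arctan2(d[1],d[0])))
print('bs foot',onz('w2',cv([[113,165],[305,135]]),.055)*1000)
print('deck foot',onz('w2',cv([[162,157],[258,142]]),.055)*1000)
print('high',onz('w2',cv([[313,560]]),.0936)*1000)
a=onz('w2',cv([[197,440],[298,455]]),.085)*1000;print('edges hi',a)
print('bs top',onz('w2',cv([[97,150],[312,118]]),.0898)*1000)
# scene cam: backstop face foot and high corners (crop m0 4x)
s=lambda p:(np.array(p,float)-[400,0])/4+[250,140]
print('scene high',onz('scene0',s([[675,130],[662,162]]),.0936)*1000)
s2=lambda p:(np.array(p,float)-[400,300])/4+[215,140]
print('side high',onz('side0',s2([[663,323],[680,350]]),.0936)*1000)
E
```

```text
foot [[571.3 -60.1  12. ]
 [554.2  36.6  12. ]
 [719.3  65.3  12. ]
 [736.6 -31.6  12. ]] [645.4   2.6  12. ]
98.22267249393435 100.02233804774716
167.51701208092723 9.83639055383753
98.40664899582606 -79.86680584423253
167.7081050557759 -170.2261888097549
bs foot [[600.9 -39.   55. ]
 [588.7  28.4  55. ]]
deck foot [[597.7 -21.7  55. ]
 [591.6  12.   55. ]]
high [[734.7  36.   93.6]]
edges hi [[692.9  -6.9  85. ]
 [697.7  29.3  85. ]]
bs top [[591.2 -42.1  89.8]
 [579.4  26.3  89.8]]
scene high [[739.3  34.5  93.6]
 [746.9   3.6  93.6]]
side high [[736.2  30.7  93.6]
 [743.3  -1.3  93.6]]
```

Emit:
{"name": "move_arm", "arguments": {"plan": [-33,-4,-32,0,0,1.9,0,-33,-4,-32,0,0,1.9,0,-33,-4,-32,0,0,1.9,0,-33,-4,-32,0,0,1.9,0,-33,-4,-32,0,0,1.9,0,-33,-4,-32,0,0,1.9,0,-4,2,-20,0,0,0,0,0,0,-20,0,0,0,0,0,0,0,0,0,0,0]}}

```text
time: 4.0
eef_pos: [0.4219, -0.3282, 0.0685]
tcp_rot: [-0.115, 0.993, 0.003, -0.002]
contact_force: [0.5, 0.6, 0.2]
opening: -0.0
finger_force: 0.0
```

Emit:
{"name": "move_arm", "arguments": {"plan": [0,0,-6,0,0,0,0,0,0,-6,0,0,0,0,-1,0,-6,0,0,0,0,-1,0,-6,0,0,0,0,-1,0,-6,0,0,0,0,-1,0,-5,0,0,0,0,0,0,-4,0,0,0,0,0,0,0,0,0,0,0]}}

```text
time: 4.8
eef_pos: [0.4191, -0.3332, 0.0332]
tcp_rot: [-0.115, 0.993, -0.001, -0.0]
contact_force: [-1.4, -1.0, 2.7]
opening: -0.003
finger_force: 1.0
```

```bash
python3 - <<'E'
from h import *
grab('side','p1'); print(ctrl.get_state()['eef_pos'],ctrl.get_state()['contact_force'])
cv2.imwrite('pics/p1b.png',cv2.resize(cv2.convertScaleAbs(cv2.imread('pics/p1.png')[190:300,150:310],alpha=1.5),None,fx=4,fy=4))
E
```

```text
[ 0.4193376  -0.3329678   0.03314605] [-1.78087619 -1.1365002   3.35323228]
```

View pics/p1b.png

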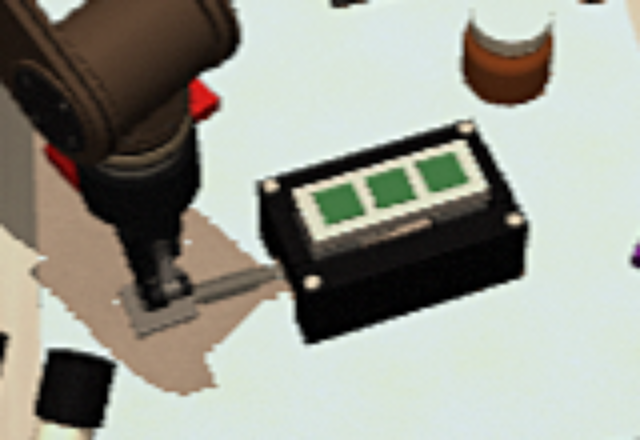

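The carrier is rising level and the finger rests on the pedal. I keep pressing down.

Emit:
{"name": "move_arm", "arguments": {"plan": [0,0,-4,0,0,0,0,0,0,-3,0,0,0,0,0,0,-3,0,0,0,0,0,0,0,0,0,0,0]}}

```text
time: 5.25
eef_pos: [0.419, -0.333, 0.0229]
tcp_rot: [-0.115, 0.993, -0.001, -0.0]
contact_force: [-2.8, -2.5, 2.9]
opening: -0.001
finger_force: 1.8
```

Emit:
{"name": "move_arm", "arguments": {"plan": [0,0,-2,0,0,0,0,0,0,-1,0,0,0,0,0,0,0,0,0,0,0]}}

```text
time: 5.55
eef_pos: [0.4191, -0.3329, 0.0199]
tcp_rot: [-0.115, 0.993, -0.001, -0.0]
contact_force: [-4.0, -3.2, 3.5]
opening: -0.0
finger_force: 2.5
```

Emit:
{"name": "move_arm", "arguments": {"plan": [0,0,-1,0,0,0,0,0,0,-1,0,0,0,0,0,0,0,0,0,0,0]}}

```text
time: 5.85
eef_pos: [0.4192, -0.333, 0.0192]
tcp_rot: [-0.115, 0.993, -0.001, -0.0]
contact_force: [-7.0, -0.1, 11.8]
opening: -0.003
finger_force: 6.8
```

Emit:
{"name": "move_arm", "arguments": {"plan": [0,0,-1,0,0,0,0,0,0,-1,0,0,0,0,0,0,0,0,0,0,0]}}

```text
time: 6.15
eef_pos: [0.4192, -0.3332, 0.0189]
tcp_rot: [-0.115, 0.993, -0.0, -0.001]
contact_force: [-10.5, 2.6, 22.0]
opening: -0.003
finger_force: 12.1
```

```bash
python3 - <<'E'
from h import *
grab('side','p2'); print(ctrl.get_state()['eef_pos'],ctrl.get_state()['contact_force'])
cv2.imwrite('pics/p2b.png',cv2.resize(cv2.convertScaleAbs(cv2.imread('pics/p2.png')[190:300,150:310],alpha=1.5),None,fx=4,fy=4))
E
```

```text
[ 0.41922943 -0.33316675  0.01894602] [-10.07206704   1.34753769  22.71943498]
```

View pics/p2b.png

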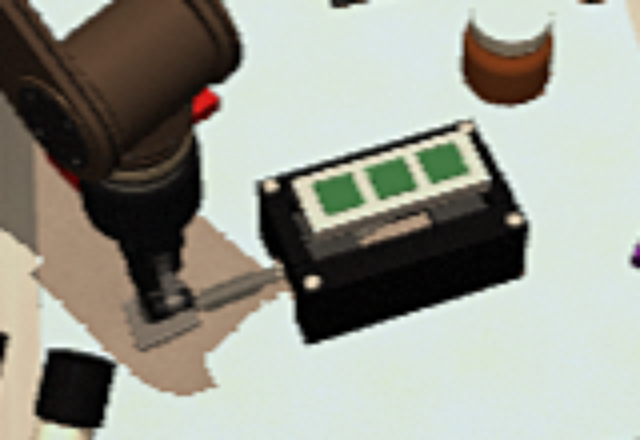

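The pedal is at its stop (22 N) and the carrier stands level above the block. I lift off, open the fingers and measure the raised carrier.

Emit:
{"name": "move_arm", "arguments": {"plan": [0,0,25,0,0,0,0,0,0,45,0,0,0,20,36,6,28,0,0,0,85,36,6,28,0,0,0,85,36,7,28,0,0,0,85,38,7,28,0,0,0,85,38,7,28,0,0,0,85,0,0,0,0,0,0,85,0,0,0,0,0,0,85]}}

```text
time: 7.1
eef_pos: [0.6038, -0.2979, 0.225]
tcp_rot: [-0.115, 0.993, 0.0, 0.0]
contact_force: [-1.0, -0.1, -1.7]
opening: 0.996
finger_force: 0.0
```

```bash
cat >> h.py <<'E'
def carrier(fn,box,z=.089,thr=105):
    x0,y0,x1,y1=box; im=load(fn)[0]['color'][y0:y1,x0:x1]
    hsv=cv2.cvtColor(im,cv2.COLOR_RGB2HSV)
    gr=((hsv[...,0]>45)&(hsv[...,0]<80)&(hsv[...,1]>70)&(hsv[...,2]>50)).astype(np.uint8)
    cs,_=cv2.findContours(gr,cv2.RETR_EXTERNAL,cv2.CHAIN_APPROX_NONE)
    cs=[c.reshape(-1,2)+[x0,y0] for c in cs if cv2.contourArea(c)>60]
    for c in cs:
        P=onz(fn,c,z); print('chip',cv2.minAreaRect((P[:,:2]*1000).astype(np.float32)))
    P=onz(fn,np.vstack(cs),z); r=cv2.minAreaRect((P[:,:2]*1000).astype(np.float32)); print('chips all',r); return r
E
python3 - <<'E'
from h import *
grab('wrist','w4'); print(ctrl.get_state()['eef_pos'])
carrier('w4',(150,0,400,250))
cv2.imwrite('pics/w4b.png',cv2.imread('pics/w4.png'))
E
```

```text
[ 0.60242151 -0.2979835   0.22352063]
chip ((616.8902587890625, -287.16900634765625), (27.19381332397461, 26.98772621154785), 13.254152297973633)
chip ((580.86669921875, -295.3197937011719), (26.841455459594727, 27.174327850341797), 13.25190258026123)
chip ((544.8568115234375, -303.6213073730469), (27.170373916625977, 26.89714813232422), 12.896449089050293)
chips all ((580.8992919921875, -295.2934875488281), (101.1544189453125, 27.044069290161133), 12.896476745605469)
```

View pics/w4b.png

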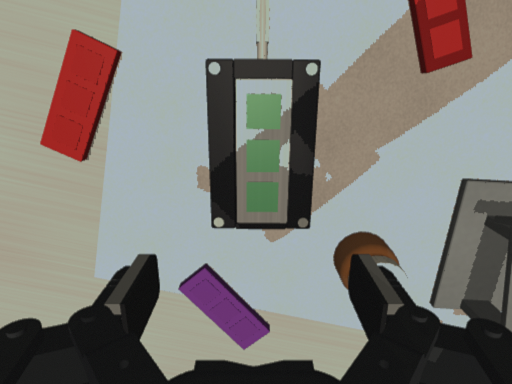

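The wrist view shows the three chips at (264,110), (263,155) and (262,196). That puts the carrier centre at (581,-295) mm with a yaw of 13°, matching the pocket. I descend and check before closing.

Emit:
{"name": "move_arm", "arguments": {"plan": [-7,1,-40,0,0,0,85,-7,1,-40,0,0,0,85,-7,1,-35,0,0,0,85,-0.5,0,-20,0,0,0,85,0,0,-12,0,0,0,85,0,0,-8,0,0,0,85,0,0,-8,0,0,0,85,0,0,0,0,0,0,85]}}

```text
time: 7.95
eef_pos: [0.5812, -0.296, 0.0619]
tcp_rot: [-0.114, 0.993, 0.0, -0.0]
contact_force: [-0.4, -0.0, -0.2]
opening: 0.995
finger_force: 0.0
```

Emit:
{"name": "move_arm", "arguments": {"plan": [0,0,0,0,0,0,60,0,0,0,0,0,0,52,0,0,0,0,0,0,46,0,0,0,0,0,0,42,0,0,0,0,0,0,40,0,0,0,0,0,0,38,0,0,0,0,0,0,38], "newtons": 40}}

```text
time: 8.65
eef_pos: [0.582, -0.2961, 0.063]
tcp_rot: [-0.114, 0.993, -0.0, 0.001]
contact_force: [0.8, 0.8, 3.2]
opening: 0.532
finger_force: 43.2
```

The grip is on (45 mm opening). I lift straight up.

Emit:
{"name": "move_arm", "arguments": {"plan": [0,0,5,0,0,0,38,0,0,10,0,0,0,38,0,0,20,0,0,0,38,0,0,30,0,0,0,38,0,0,30,0,0,0,38,0,0,30,0,0,0,38,0,0,10,0,0,0,38,0,0,0,0,0,0,38], "newtons": 60}}

```text
time: 9.45
eef_pos: [0.5822, -0.2967, 0.1995]
tcp_rot: [-0.114, 0.993, -0.001, 0.001]
contact_force: [-0.2, -0.8, -1.3]
opening: 0.522
finger_force: 65.6
```

Emit:
{"name": "move_arm", "arguments": {"plan": [6,24,0,0,0,-1.1,38,6,25,0,0,0,-1.1,38,6,25,0,0,0,-1.1,38,6,25,0,0,0,0,38,6,25,0,0,0,0,38,6,25,0,0,0,0,38,6,25,0,0.64,-3.67,0,38,6,25,0,0.64,-3.67,0,38,6,25,0,0.64,-3.67,0,38,6,25,0,0.64,-3.67,0,38,5,26,0,0,0,0,38,5,25,0,0,0,0,38]}}

```text
time: 10.65
eef_pos: [0.6495, 0.0051, 0.1938]
tcp_rot: [-0.085, 0.988, 0.012, 0.126]
contact_force: [0.3, 0.6, -1.8]
opening: 0.527
finger_force: 65.6
```

```bash
python3 - <<'E'
from h import *
np.set_printoptions(precision=4,suppress=True)
s=ctrl.get_state(); M=R.from_quat(s['tcp_rot']).as_matrix(); print(s['eef_pos'],s['contact_force'],s['finger_force'],s['opening'],'\n',M)
a,y=.26,np.radians(9.9); n=np.array([-np.sin(a)*np.cos(y),-np.sin(a)*np.sin(y),np.cos(a)]);ey=np.array([-np.sin(y),np.cos(y),0]);ex=np.cross(ey,n)
T=np.c_[-ex,ey,-n]; print('fix rotvec deg',np.degrees((R.from_matrix(T)*R.from_matrix(M).inv()).as_rotvec()))
grab('wrist','w5')
# carrier seen in grip: edges/chips in the tool frame: plane z_tool=-(19+7)
E
```

```text
[0.6495 0.0051 0.1938] [ 0.2884  0.5534 -1.7656] 65.56330919265747 0.5267500936378359 
 [[-0.9536 -0.1705  0.248 ]
 [-0.1645  0.9853  0.0449]
 [-0.252   0.002  -0.9677]]
fix rotvec deg [-0.0616 -0.3162  0.0803]
```

View pics/w5.png

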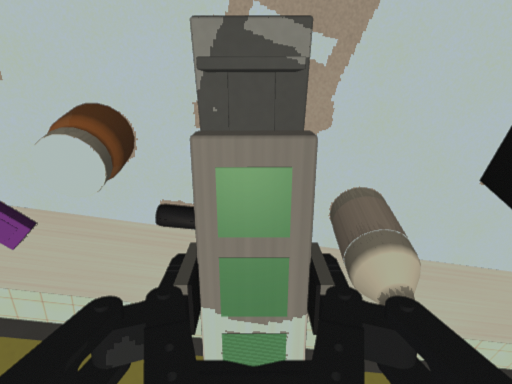

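The wrist view shows the carrier held squarely, with its near end edge at row 133 and columns 192 to 317. Ahead of it are the backstop foot at row 70, columns 199 to 304, and the deck edges at columns 228 and 274. I compare both in world coordinates.

```bash
python3 - <<'E'
from h import *
np.set_printoptions(precision=1,suppress=True)
c,s=load('w5');M=R.from_quat(s['tcp_rot']).as_matrix();p=s['eef_pos']
def tool(px,zt):
    o,d=rays('w5',px);o=(o-p)@M;d=d@M;return (o+d*((zt-o[2])/d[:,2])[:,None])*1000
for h in (-.023,-.026,-.029):print('carrier end top edge',tool([[193,135],[316,135],[216,168],[292,168],[217,238],[291,238],[221,258],[288,258],[219,317],[290,317]],h).tolist())
O=np.array([595,-5.7,55]);a,y=.26,np.radians(9.9); n=np.array([-np.sin(a)*np.cos(y),-np.sin(a)*np.sin(y),np.cos(a)]);ey=np.array([-np.sin(y),np.cos(y),0]);ex=np.cross(ey,n);B=np.c_[ex,ey,n]
def shelf(px,zz):
    o,d=rays('w5',px);o=(o*1000-O)@B;d=d@B;return o+d*((zz-o[2])/d[:,2])[:,None]
print('deck',shelf([[199,70],[304,70],[228,72],[274,72],[228,128],[274,128]],0))
print('bs top',shelf([[196,57],[307,57]],36))
print('proj',proj('w5',[(O+B@np.array(v))/1000 for v in ([0,-35,0],[0,35,0],[0,-18,0],[0,18,0],[0,-35,36],[0,35,36],[40,-18,0],[40,18,0])]))
print('tcp in shelf',(p*1000-O)@B)
g=cv2.cvtColor(c['color'],cv2.COLOR_RGB2GRAY).astype(int);print(g[40:84,250]);print(g[100,190:320]);print(g[128:142,270])
E
```

```text
carrier end top edge [[62.89108322943339, -21.890403610590248, -22.999999999999993], [62.914338299469605, 22.305715288118, -22.999999999999993], [50.70342771726485, -14.048195740977308, -22.999999999999993], [50.72029082551486, 14.127486675595994, -22.999999999999993], [22.09229722744132, -14.645316516827004, -22.999999999999993], [22.114895207505583, 14.770998067501816, -22.999999999999993], [13.143523352088737, -13.324236542197196, -22.99999999999998], [13.16585864476906, 13.870765063661443, -22.99999999999998], [-15.603959536150791, -15.054823679720231, -22.999999999999993], [-15.57348168166324, 15.674479348698693, -22.99999999999998]]
carrier end top edge [[63.33530134800129, -21.34300624907658, -25.999999999999996], [63.35797376416262, 21.745782510840055, -25.999999999999996], [51.45300654636855, -13.697284255261776, -25.999999999999996], [51.469447150822646, 13.772458746305462, -25.999999999999996], [23.558725587357713, -14.279444218984226, -25.999999999999996], [23.580757376882527, 14.399847012998721, -26.00000000000001], [14.834162508435458, -12.991463794905778, -25.999999999
[... 1213 characters left out ...]
 72 73 73 73 73 72 73 73 73 67 72 74 75 74 74 74 74
 74 74 74 74 67 50 41 41 63 72 74 73 73 73 74 73 73 74 74 74]
[180 182 182 181 181 181 154 119  77  74  75  74  75  74  74  74  74  74
  74  75  74  74  75  74  73  74  74  74  74  74  74  75  74  74  74  73
  74  74  67  73  74  74  74  74  73  73  72  72  72  73  73  74  74  73
  74  74  73  74  74  74  74  74  74  73  74  74  74  74  73  73  73  73
  73  73  72  74  73  73  73  72  73  73  72  72  69  72  73  72  72  73
  73  73  73  73  73  72  71  72  72  70  71  72  72  72  72  72  71  72
  72  72  71  72  72  71  70  65  91 132 138 137 136 135 134 135 135 134
 134 136 139 140]
[ 73  73  69  66  66  67  68  84  98 106 111 116 116 117]
```

The view agrees with the shelf pose to about 0.5 mm. The TCP is 89 mm up the slope and 120 mm above the deck, and the carrier's end is 63 mm ahead of it. I go down to 12 mm of clearance.

Emit:
{"name": "move_arm", "arguments": {"plan": [2.4,0,-28,0,-0.3,0,38,2.4,0,-28,0,0,0,38,2.4,0,-28,0,0,0,38,2.4,0,-28,0,0,0,38,0.2,0.1,-9,0,0,0,38,0,0,0,0,0,0,38,0,0,0,0,0,0,38]}}

```text
time: 11.4
eef_pos: [0.6615, 0.004, 0.0767]
tcp_rot: [-0.085, 0.988, 0.011, 0.132]
contact_force: [-0.0, 0.2, -1.6]
opening: 0.527
finger_force: 65.5
```

```bash
cat >> h.py <<'E'
O=np.array([595,-5.7,55]);_a,_y=.26,np.radians(9.9); n=np.array([-np.sin(_a)*np.cos(_y),-np.sin(_a)*np.sin(_y),np.cos(_a)]);ey=np.array([-np.sin(_y),np.cos(_y),0]);ex=np.cross(ey,n);B=np.c_[ex,ey,n]
def st():
    np.set_printoptions(precision=2,suppress=True)
    s=ctrl.get_state();M=R.from_quat(s['tcp_rot']).as_matrix();print(s['time'],s['eef_pos']*1000,'shelf',(s['eef_pos']*1000-O)@B,'F',s['contact_force'],'Fshelf',s['contact_force']@B,'rot err',np.degrees((R.from_matrix(np.c_[-ex,ey,-n])*R.from_matrix(M).inv()).as_rotvec()))
E
python3 -c "
from h import *
st()"
```

```text
11.4 [661.5    3.95  76.66] shelf [70.49 -1.92  3.67] F [-0.05  0.18 -1.63] Fshelf [-0.44  0.18 -1.57] rot err [-0.01  0.32  0.06]
```

Emit:
{"name": "move_arm", "arguments": {"plan": [-0.3,0.5,-5,0,0.3,0,38,-0.3,0.5,-4.3,0,0,0,38,-0.3,0.4,-4,0,0,0,38,0,0,0,0,0,0,38,0,0,0,0,0,0,38]}}

```text
time: 11.9
eef_pos: [0.6603, 0.0055, 0.063]
tcp_rot: [-0.085, 0.988, 0.011, 0.129]
contact_force: [0.6, 0.4, -2.3]
opening: 0.525
finger_force: 65.5
```

```bash
python3 -c "
from h import *
st()"
```

```text
11.9 [660.27   5.54  62.96] shelf [66.05 -0.15 -9.34] F [ 0.61  0.42 -2.34] Fshelf [ 0.05  0.31 -2.44] rot err [-0.01 -0.01  0.05]
```

Next I slide towards the backstop in small steps and watch the force.

Emit:
{"name": "move_arm", "arguments": {"plan": [-1,-0.2,-0.3,0,0,0,38,-1,-0.2,-0.3,0,0,0,38,0,0,0,0,0,0,38]}}

```text
time: 12.2
eef_pos: [0.6582, 0.0051, 0.0624]
tcp_rot: [-0.085, 0.988, 0.011, 0.129]
contact_force: [-0.6, -0.3, -1.7]
opening: 0.525
finger_force: 65.5
```

Emit:
{"name": "move_arm", "arguments": {"plan": [-0.5,-0.1,-0.1,0,0,0,38,-0.5,-0.1,-0.1,0,0,0,38,0,0,0,0,0,0,38]}}

```text
time: 12.5
eef_pos: [0.6574, 0.0049, 0.0623]
tcp_rot: [-0.085, 0.988, 0.011, 0.129]
contact_force: [-0.1, 0.8, -1.2]
opening: 0.524
finger_force: 65.5
```

```bash
python3 -c "
from h import *
st()"
```

```text
12.5 [657.43   4.89  62.31] shelf [63.07 -0.3  -9.21] F [-0.14  0.84 -1.17] Fshelf [-0.29  0.85 -1.13] rot err [-0.01  0.02  0.06]
```

Emit:
{"name": "move_arm", "arguments": {"plan": [-0.5,-0.1,-0.1,0,0,0,38,-0.5,-0.1,-0.1,0,0,0,38,0,0,0,0,0,0,38]}}

```text
time: 12.8
eef_pos: [0.6574, 0.0048, 0.0627]
tcp_rot: [-0.085, 0.988, 0.011, 0.131]
contact_force: [4.0, 1.7, -2.8]
opening: 0.524
finger_force: 65.5
```

Emit:
{"name": "move_arm", "arguments": {"plan": [-0.5,-0.1,-0.1,0,0,0,38,-0.5,-0.1,-0.1,0,0,0,38,0,0,0,0,0,0,38]}}

```text
time: 13.1
eef_pos: [0.6573, 0.0048, 0.0631]
tcp_rot: [-0.085, 0.988, 0.011, 0.132]
contact_force: [7.1, 3.3, -2.8]
opening: 0.526
finger_force: 65.3
```

```bash
python3 -c "
from h import *
st()"
```

```text
13.1 [657.35   4.75  63.07] shelf [63.16 -0.42 -8.45] F [ 7.07  3.29 -2.82] Fshelf [ 6.56  2.03 -4.66] rot err [-0.03  0.31  0.12]
```

Contact is at 63.1, as predicted. I ease back 1 mm and lower onto the deck.

Emit:
{"name": "move_arm", "arguments": {"plan": [1.3,0.2,0.3,0,0,0,38,0.3,0,-1,0,0,0,38,0.3,0.1,-1,0,0,0,38,0,0,0,0,0,0,38]}}

```text
time: 13.5
eef_pos: [0.6579, 0.0046, 0.0607]
tcp_rot: [-0.085, 0.988, 0.011, 0.13]
contact_force: [3.4, 1.0, 0.7]
opening: 0.528
finger_force: 65.8
```

Emit:
{"name": "move_arm", "arguments": {"plan": [0.1,0,-0.5,0,0,0,38,0.1,0,-0.5,0,0,0,38,0,0,0,0,0,0,38]}}

```text
time: 13.8
eef_pos: [0.6579, 0.0046, 0.0606]
tcp_rot: [-0.085, 0.988, 0.011, 0.13]
contact_force: [-1.5, 0.7, 6.2]
opening: 0.527
finger_force: 66.6
```

```bash
python3 -c "
from h import *
st()"
```

```text
13.8 [657.91   4.58  60.59] shelf [ 63.03  -0.69 -10.99] F [-1.48  0.73  6.16] Fshelf [0.3  0.98 6.3 ] rot err [0.   0.05 0.04]
```

It is on the deck (6 N) and at the stop. I nudge it towards the backstop, then release slowly.

Emit:
{"name": "move_arm", "arguments": {"plan": [-0.5,-0.1,-0.1,0,0,0,38,0,0,0,0,0,0,38]}}

```text
time: 14.0
eef_pos: [0.658, 0.0046, 0.0606]
tcp_rot: [-0.085, 0.988, 0.011, 0.13]
contact_force: [0.9, 1.1, 5.1]
opening: 0.527
finger_force: 66.4
```

Emit:
{"name": "move_arm", "arguments": {"plan": [0,0,0,0,0,0,46,0,0,0,0,0,0,48,0,0,0,0,0,0,52,0,0,0,0,0,0,60,0,0,0,0,0,0,70,0,0,0,0,0,0,75,0,0,0,0,0,0,75], "newtons": 20}}

```text
time: 14.7
eef_pos: [0.6568, 0.0047, 0.0589]
tcp_rot: [-0.085, 0.988, 0.011, 0.129]
contact_force: [-1.1, -0.3, 0.1]
opening: 0.88
finger_force: 0.0
```

Emit:
{"name": "move_arm", "arguments": {"plan": [-1.3,-0.2,5,0,0,0,75,-5,-1,19,0,0,0,75,-10,-2,39,0,0,0,75,-10,-2,39,0,0,0,85,-10,-2,39,0,0,0,85,0,0,0,0,0,0,85,0,0,0,0,0,0,85]}}

```text
time: 15.4
eef_pos: [0.6212, -0.0027, 0.202]
tcp_rot: [-0.085, 0.988, 0.011, 0.131]
contact_force: [-0.4, 0.9, -0.2]
opening: 0.996
finger_force: 0.0
```

```bash
python3 - <<'E'
from h import *
st(); grab('wrist','w6')
cs=carrier('w6',(100,0,420,330),z=.08)
# chips onto the plane z_shelf=14
c,s=load('w6');im=c['color'];hsv=cv2.cvtColor(im,cv2.COLOR_RGB2HSV)
gr=((hsv[...,0]>45)&(hsv[...,0]<80)&(hsv[...,1]>70)&(hsv[...,2]>40)).astype(np.uint8)
for k in cv2.findContours(gr,cv2.RETR_EXTERNAL,cv2.CHAIN_APPROX_NONE)[0]:
    if cv2.contourArea(k)<100: continue
    o,d=rays('w6',k.reshape(-1,2));o=(o*1000-O)@B;d=d@B;P=o+d*((14-o[2])/d[:,2])[:,None]
    print(cv2.minAreaRect(P[:,:2].astype(np.float32)),P[:,:2].min(0),P[:,:2].max(0))
cv2.imwrite('pics/w6b.png',im[:,:,::-1])
E
```

```text
15.4 [621.18  -2.67 202.02] shelf [ 63.22  -1.52 135.32] F [-0.37  0.88 -0.24] Fshelf [-0.27  0.93 -0.18] rot err [0.03 0.19 0.06]
chip ((697.066162109375, 11.373788833618164), (33.043514251708984, 28.375524520874023), 10.386723518371582)
chip ((653.9781494140625, 3.8471546173095703), (30.868240356445312, 27.708871841430664), 9.914505004882812)
chip ((613.8196411132812, -3.241562843322754), (28.691926956176758, 27.07315444946289), 9.896227836608887)
chips all ((656.5164184570312, 3.941221237182617), (115.49414825439453, 28.375524520874023), 10.386722564697266)
((98.93714141845703, -0.92169189453125), (26.350500106811523, 26.85715675354004), 0.040890228003263474) [ 85.76 -14.36] [112.12  12.52]
((62.37720489501953, -0.7186756134033203), (26.887357711791992, 26.873796463012695), 0.012872003950178623) [ 48.93 -14.15] [75.82 12.72]
((25.429767608642578, -0.7673530578613281), (27.34819221496582, 27.05945587158203), 89.9964599609375) [ 11.9  -14.44] [38.96 12.91]
```

View pics/w6b.png

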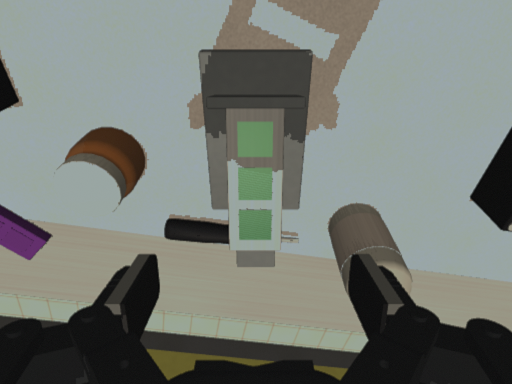

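The long carrier lies flat on the deck: its chip row is centred at shelf x 62.4 and y -0.7, aligned, with its end at the backstop. Next is the short nest's pedal.

Emit:
{"name": "move_arm", "arguments": {"plan": [-18,30,4,-0.64,3.67,0,0,-18,30,4,-0.64,3.67,0,0,-19,31,4,-0.64,3.67,0,0,-19,31,4,-0.64,3.67,0,0,-19,31,0,0,0,-2.15,0,-19,31,0,0,0,-2.15,0,-19,30,0,0,0,-2.15,0,-19,30,0,0,0,-2.15,0,-19,30,-25,0,0,0,0,-18,30,-35,0,0,0,0,0,0,-40,0,0,0,0,0,0,0,0,0,0,0]}}

```text
time: 16.65
eef_pos: [0.4274, 0.2998, 0.1079]
tcp_rot: [-0.012, 1.0, -0.003, -0.008]
contact_force: [-0.1, -0.2, -0.5]
opening: -0.001
finger_force: 0.0
```

```bash
python3 - <<'E'
from h import *
st(); M=R.from_quat(ctrl.get_state()['tcp_rot']).as_matrix();y=np.radians(1.3);T=np.c_[[-np.cos(y),-np.sin(y),0],[-np.sin(y),np.cos(y),0],[0,0,-1]]
print('fix',np.degrees((R.from_matrix(T)*R.from_matrix(M).inv()).as_rotvec()))
E
```

```text
16.65 [427.41 299.82 107.87] shelf [-95.19 329.78  80.03] F [-0.11 -0.16 -0.46] Fshelf [-0.25 -0.14 -0.41] rot err [  1.93 -15.7    8.53]
fix [ 0.4  -0.89 -0.06]
```

Emit:
{"name": "move_arm", "arguments": {"plan": [3,1.4,-15,0.4,-0.9,0,0,2.5,1,-15,0,0,0,0,0,0,-8,0,0,0,0,0,0,0,0,0,0,0]}}

```text
time: 17.05
eef_pos: [0.4387, 0.3032, 0.0769]
tcp_rot: [-0.01, 1.0, 0.003, 0.007]
contact_force: [-0.6, 0.5, 1.2]
opening: 0.002
finger_force: 0.0
```

Emit:
{"name": "move_arm", "arguments": {"plan": [0,0,-6,0,0,0,0,0,0,-6,0,0,0,0,-1,0,-6,0,0,0,0,-1,0,-6,0,0,0,0,-1,0,-6,0,0,0,0,0,0,-5,0,0,0,0,0,0,-4,0,0,0,0,0,0,0,0,0,0,0]}}

```text
time: 17.85
eef_pos: [0.4354, 0.3039, 0.0385]
tcp_rot: [-0.011, 1.0, 0.003, 0.007]
contact_force: [-0.6, 0.2, -0.8]
opening: 0.002
finger_force: 0.0
```

Emit:
{"name": "move_arm", "arguments": {"plan": [0,0,-4,0,0,0,0,0,0,-3,0,0,0,0,0,0,-2,0,0,0,0,0,0,0,0,0,0,0]}}

```text
time: 18.25
eef_pos: [0.4351, 0.304, 0.0299]
tcp_rot: [-0.011, 1.0, 0.003, 0.007]
contact_force: [-4.3, 0.4, 3.9]
opening: -0.004
finger_force: 2.0
```

Emit:
{"name": "move_arm", "arguments": {"plan": [-1,-0.5,-3,0,0,0,0,-1,-0.5,-3,0,0,0,0,-1,0,-1,0,0,0,0,0,0,0,0,0,0,0]}}

```text
time: 18.65
eef_pos: [0.4347, 0.3039, 0.0241]
tcp_rot: [-0.011, 1.0, 0.005, 0.01]
contact_force: [-0.5, 2.0, 3.7]
opening: 0.001
finger_force: 2.0
```

Emit:
{"name": "move_arm", "arguments": {"plan": [-1,0,-2,0,0,0,0,0,0,-1,0,0,0,0,0,0,0,0,0,0,0]}}

```text
time: 18.95
eef_pos: [0.4346, 0.3039, 0.0215]
tcp_rot: [-0.011, 1.0, 0.005, 0.011]
contact_force: [1.0, 0.9, 4.8]
opening: -0.003
finger_force: 2.1
```

```bash
python3 -c "
from h import *
st();print(ctrl.get_state()['qpos'])"
```

```text
18.95 [434.58 303.92  21.49] shelf [-109.89  332.59   -5.44] F [1.03 0.92 4.81] Fshelf [2.37 0.73 4.35] rot err [  0.81 -13.65   8.55]
[ 0.42  0.24  2.07 -0.    0.81 -1.17]
```

Emit:
{"name": "move_arm", "arguments": {"plan": [0,0,-1,0,0,0,0,0,0,-1,0,0,0,0,0,0,0,0,0,0,0]}}

```text
time: 19.25
eef_pos: [0.4347, 0.304, 0.0204]
tcp_rot: [-0.011, 1.0, 0.004, 0.011]
contact_force: [-1.9, 0.2, 10.0]
opening: -0.003
finger_force: 5.2
```

Emit:
{"name": "move_arm", "arguments": {"plan": [0,0,-1,0,0,0,0,0,0,-0.5,0,0,0,0,0,0,0,0,0,0,0]}}

```text
time: 19.55
eef_pos: [0.4348, 0.304, 0.0201]
tcp_rot: [-0.011, 1.0, 0.004, 0.01]
contact_force: [-4.5, -0.4, 18.9]
opening: 0.002
finger_force: 9.4
```

Stop reached (19 N, no further travel). I lift off and measure the short carrier.

Emit:
{"name": "move_arm", "arguments": {"plan": [0,0,25,0,0,0,0,0,0,45,0,0,0,20,36,0,27,0,0,0,85,36,0,27,0,0,0,85,36,0,27,0,0,0,85,36,0,27,0,0,0,85,36,0,27,0,0,0,85,0,0,0,0,0,0,85,0,0,0,0,0,0,85]}}

```text
time: 20.45
eef_pos: [0.6124, 0.3024, 0.2207]
tcp_rot: [-0.01, 1.0, 0.003, 0.008]
contact_force: [0.2, -0.3, -0.6]
opening: 0.994
finger_force: 0.0
```

```bash
python3 - <<'E'
from h import *
st(); grab('wrist','w7')
for z in (.059,.089): r=carrier('w7',(120,0,400,260),z)
M=R.from_quat(ctrl.get_state()['tcp_rot']).as_matrix();y=np.radians(1.3);T=np.c_[[-np.cos(y),-np.sin(y),0],[-np.sin(y),np.cos(y),0],[0,0,-1]]
print('fix',np.degrees((R.from_matrix(T)*R.from_matrix(M).inv()).as_rotvec()))
print('proj top corners',proj('w7',[[.595+a,.306+b,.089] for a in(-.0425,.0425) for b in (-.028,.028)]))
r0=carrier('w1',(205,70,320,230),.059)
E
```

```text
20.45 [612.37 302.36 220.74] shelf [110.33 300.49 142.15] F [ 0.19 -0.28 -0.63] Fshelf [-0.03 -0.31 -0.65] rot err [  1.01 -14.01   8.62]
chip ((623.2684326171875, 306.6460266113281), (30.374231338500977, 30.200950622558594), 2.296952486038208)
chip ((582.4170532226562, 305.2004089355469), (30.541440963745117, 29.815319061279297), 2.296931743621826)
chips all ((602.8048095703125, 305.8252258300781), (71.33423614501953, 30.20095443725586), 2.2969446182250977)
chip ((614.000732421875, 305.9481201171875), (27.367225646972656, 27.2110652923584), 2.296835422515869)
chip ((577.1937255859375, 304.6455993652344), (27.51776885986328, 26.863588333129883), 2.296933650970459)
chips all ((595.5630493164062, 305.2085876464844), (64.27214050292969, 27.211040496826172), 2.296945810317993)
fix [-0.33  0.71  0.07]
proj top corners [[224.12 107.13]
 [294.08 108.61]
 [224.87 206.19]
 [288.24 207.3 ]]
chip ((614.3237915039062, 306.3918151855469), (25.871517181396484, 26.598224639892578), 1.8228410482406616)
chip ((577.2802124023438, 305.0113830566406), (26.7196102142334, 25.86488151550293), 1.8196243047714233)
chips all ((595.587890625, 305.7989196777344), (63.3651123046875, 26.59809112548828), 1.8165992498397827)
```

The chips measure 27 mm on the plane at 89 mm, so the carrier is fully raised. Its centre is (595.6,305.2) mm and its yaw about 2°. I descend and grip.

Emit:
{"name": "move_arm", "arguments": {"plan": [-6,1,-40,-0.33,0.7,0.8,85,-6,1,-40,0,0,0,85,-5,1,-35,0,0,0,85,0,0,-20,0,0,0,85,0,0,-12,0,0,0,85,0,0,-6,0,0,0,85,0,0,0,0,0,0,85]}}

```text
time: 21.2
eef_pos: [0.5943, 0.3058, 0.0678]
tcp_rot: [-0.018, 1.0, 0.0, 0.001]
contact_force: [-0.4, 1.3, -0.6]
opening: 1.0
finger_force: 0.0
```

```bash
python3 - <<'E'
from h import *
st()
M=R.from_quat(ctrl.get_state()['tcp_rot']).as_matrix();y=np.radians(2.0);T=np.c_[[-np.cos(y),-np.sin(y),0],[-np.sin(y),np.cos(y),0],[0,0,-1]]
print('fix',np.degrees((R.from_matrix(T)*R.from_matrix(M).inv()).as_rotvec()))
E
```

```text
21.2 [594.34 305.82  67.78] shelf [ 54.42 307.    -1.25] F [-0.42  1.28 -0.57] Fshelf [-0.34  1.33 -0.5 ] rot err [  1.5  -14.72   7.79]
fix [-0.05  0.12 -0.06]
```

Emit:
{"name": "move_arm", "arguments": {"plan": [1.2,-0.5,-6,0,0,0,85,0,0,0,0,0,0,75,0,0,0,0,0,0,65,0,0,0,0,0,0,60,0,0,0,0,0,0,56,0,0,0,0,0,0,52,0,0,0,0,0,0,50,0,0,0,0,0,0,48,0,0,0,0,0,0,48], "newtons": 40}}

```text
time: 22.1
eef_pos: [0.5967, 0.3057, 0.0632]
tcp_rot: [-0.018, 1.0, 0.001, 0.002]
contact_force: [-0.7, 1.5, 3.3]
opening: 0.644
finger_force: 45.0
```

Emit:
{"name": "move_arm", "arguments": {"plan": [0,0,5,0,0,0,48,0,0,10,0,0,0,48,0,0,20,0,0,0,48,0,0,30,0,0,0,48,0,0,30,0,0,0,48,0,0,30,0,0,0,48,0,0,15,0,0,0,48,0,0,0,0,0,0,48], "newtons": 60}}

```text
time: 22.9
eef_pos: [0.5978, 0.3057, 0.2059]
tcp_rot: [-0.018, 1.0, 0.001, 0.004]
contact_force: [-0.5, -0.4, -2.2]
opening: 0.643
finger_force: 68.0
```

The short carrier is held (55 mm opening, about 2 N). I carry it over the shelf.

Emit:
{"name": "move_arm", "arguments": {"plan": [3,-25,0,0,0,2.6,48,3,-25,0,0,0,2.6,48,3,-25,0,0,0,2.6,48,3,-25,0,0,0,0,48,3,-26,0,0,0,0,48,3,-26,0,0,0,0,48,3,-26,-1,0.64,-3.67,0,48,3,-26,-2,0.64,-3.67,0,48,3,-26,-2,0.64,-3.67,0,48,3,-26,-2,0.64,-3.67,0,48,3,-25,-2,0,0,0,48,3,-24,-2,0,0,0,48]}}

```text
time: 24.1
eef_pos: [0.6303, -0.0005, 0.1883]
tcp_rot: [-0.085, 0.988, 0.013, 0.128]
contact_force: [0.3, 0.1, -1.8]
opening: 0.638
finger_force: 68.1
```

Emit:
{"name": "move_arm", "arguments": {"plan": [0,0,0,0,0,0,48,0,0,0,0,0,0,48]}}

```text
time: 24.3
eef_pos: [0.6311, 0.0002, 0.1892]
tcp_rot: [-0.084, 0.988, 0.013, 0.129]
contact_force: [1.3, 0.3, -2.5]
opening: 0.64
finger_force: 68.0
```

```bash
python3 - <<'E'
from h import *
st(); grab('wrist','w8')
c,s=load('w8');p=s['eef_pos'];M=R.from_quat(s['tcp_rot']).as_matrix();im=c['color'];hsv=cv2.cvtColor(im,cv2.COLOR_RGB2HSV)
gr=((hsv[...,0]>45)&(hsv[...,0]<80)&(hsv[...,1]>70)&(hsv[...,2]>40)).astype(np.uint8)
for k in cv2.findContours(gr,cv2.RETR_EXTERNAL,cv2.CHAIN_APPROX_NONE)[0]:
    if cv2.contourArea(k)<100: continue
    k=k.reshape(-1,2); o,d=rays('w8',k);a=(o-p)@M;b=d@M;Q=(a+b*((-.026-a[2])/b[:,2])[:,None])*1000
    o=(o*1000-O)@B;d=d@B;P=o+d*((14-o[2])/d[:,2])[:,None]
    print('px',k.min(0),k.max(0),'tool',cv2.minAreaRect(Q[:,:2].astype(np.float32)),'shelf',P[:,:2].min(0),P[:,:2].max(0))
g=cv2.cvtColor(im,cv2.COLOR_RGB2GRAY).astype(int);print(g[130:215,255],'\n',g[235,150:360])
E
```

```text
24.3 [631.13   0.22 189.16] shelf [ 69.87  -0.38 120.23] F [ 1.27  0.25 -2.51] Fshelf [ 0.6   0.03 -2.76] rot err [-0.18 -0.05  0.11]
px [221 297] [287 350] tool ((-16.90921974182129, -0.07816505432128906), (27.674335479736328, 27.266799926757812), 89.9465103149414) shelf [168.01 -30.11] [226.35  29.  ]
px [218 214] [290 277] tool ((19.887908935546875, -0.03729248046875), (27.734716415405273, 27.370258331298828), 89.95932006835938) shelf [ 89.46 -29.87] [148.    29.36]
px [235 165] [270 179] tool ((49.949092864990234, -0.4975132942199707), (12.754146575927734, 5.2432732582092285), 89.9659194946289) shelf [ 49.   -14.68] [60.25 12.52]
px [234 115] [271 152] tool ((63.756736755371094, -0.49480342864990234), (12.890105247497559, 12.883932113647461), 89.96757507324219) shelf [ 11.44 -14.73] [38.95 12.77]
[136 137 137 137 137 137 137 137 138 138 138 138 138 137 138 138 137 138
 138 138 138 138 133 119 114 113 113 114 114 113 114 114 114 113 112 131
 138 138 137 137 137 137 137 136 137 136 136 136 136 110  77  65  66  66
  65  66  65  66  80  96 104 110 115 117 117 117 117 117 117 117 117 
[... 212 characters left out ...]
15 116 116 116 116 116 117 116 115 114 113 113 114 114 115 114 114
 114 114 113 112 113 114 115 116 116 116 115 115 114 115 117 116 117 117
 117 117 117 117 117 117 117 117 116 117 118 117 117 117 117 117 118 118
 118 118 118 117 118 117 117 118 117 117 118 118 118 118 118 118 118 118
 117 117 117 116 117 117 117 116 116 116 115 116 117 117 116 115 115 115
 115 115 115 115 115 114 114 115 114 114 114 113 114 114 115 116 116 116
 116 116 116 116 116 116 114 114 114 115 116 114 114 113 112 112 111 111
 112 112 111 111 110 112 112 112 112 112 112 105 109 163 177 178 177 178
 165  91  65  70  73  74  75  77  78  77  78  81  83  83  84  87  87  87
  88  88  88  89  89  91  91  90  91  91  94  95]
```

The short carrier sits square in the grip, with its end 44 mm ahead of the TCP. I go down to a little above the long one.

Emit:
{"name": "move_arm", "arguments": {"plan": [1,0.1,-25,0,0,0,48,1,0.1,-25,0,0,0,48,1,0.1,-25,0,0,0,48,0.5,0.1,-15,0,0,0,48,0.5,0.1,-10,0,0,0,48,0,0,0,0,0,0,48,0,0,0,0,0,0,48]}}

```text
time: 25.05
eef_pos: [0.6371, 0.001, 0.0925]
tcp_rot: [-0.085, 0.988, 0.012, 0.132]
contact_force: [-0.0, -0.7, -1.5]
opening: 0.643
finger_force: 68.0
```

```bash
python3 -c "
from h import *
st()"
```

```text
25.05 [637.08   1.05  92.46] shelf [50.81 -0.59 25.25] F [-0.04 -0.69 -1.55] Fshelf [-0.55 -0.67 -1.46] rot err [-0.1   0.28  0.02]
```

Emit:
{"name": "move_arm", "arguments": {"plan": [0.1,0,-8,0,0.3,0,48,0.1,0,-7,0,0,0,48,0.1,0,-4.5,0,0,0,48,0,0,0,0,0,0,48,0,0,0,0,0,0,48]}}

```text
time: 25.55
eef_pos: [0.6366, 0.0009, 0.0718]
tcp_rot: [-0.085, 0.988, 0.012, 0.128]
contact_force: [0.1, 0.1, -3.0]
opening: 0.642
finger_force: 68.0
```

```bash
python3 -c "
from h import *
st()"
```

```text
25.55 [636.58   0.85  71.8 ] shelf [45.   -0.69  5.42] F [ 0.11  0.13 -3.03] Fshelf [-0.65  0.1  -2.96] rot err [-0.12 -0.13  0.05]
```

Emit:
{"name": "move_arm", "arguments": {"plan": [-0.5,-0.1,-0.1,0,0,0,48,-0.5,-0.1,-0.1,0,0,0,48,0,0,0,0,0,0,48]}}

```text
time: 25.85
eef_pos: [0.6357, 0.0007, 0.0721]
tcp_rot: [-0.085, 0.988, 0.012, 0.128]
contact_force: [-0.2, 0.1, -1.8]
opening: 0.643
finger_force: 68.0
```

```bash
python3 -c "
from h import *
st()"
```

```text
25.85 [635.71   0.69  72.06] shelf [44.2  -0.7   5.89] F [-0.23  0.05 -1.76] Fshelf [-0.67  0.09 -1.64] rot err [-0.11 -0.09  0.04]
```

Emit:
{"name": "move_arm", "arguments": {"plan": [-0.5,-0.1,-0.1,0,0,0,48,-0.3,0,-0.1,0,0,0,48,0,0,0,0,0,0,48]}}

```text
time: 26.15
eef_pos: [0.635, 0.0006, 0.0718]
tcp_rot: [-0.085, 0.988, 0.012, 0.128]
contact_force: [-0.1, -0.6, -2.3]
opening: 0.639
finger_force: 68.0
```

```bash
python3 -c "
from h import *
st()"
```

```text
26.15 [634.96   0.57  71.76] shelf [43.4  -0.69  5.8 ] F [-0.06 -0.56 -2.3 ] Fshelf [-0.74 -0.54 -2.18] rot err [-0.11 -0.09  0.04]
```

Emit:
{"name": "move_arm", "arguments": {"plan": [-0.5,-0.1,-0.1,0,0,0,48,-0.3,0,-0.1,0,0,0,48,0,0,0,0,0,0,48]}}

```text
time: 26.45
eef_pos: [0.6348, 0.0005, 0.0719]
tcp_rot: [-0.085, 0.988, 0.012, 0.129]
contact_force: [3.6, 1.3, -1.8]
opening: 0.639
finger_force: 68.0
```

```bash
python3 -c "
from h import *
st()"
```

```text
26.45 [634.84   0.55  71.92] shelf [43.31 -0.7   5.98] F [ 3.62  1.26 -1.79] Fshelf [ 3.2   0.62 -2.7 ] rot err [-0.11  0.01  0.05]
```

The end touches the backstop at 43.3. I ease off 0.7 mm and lower.

Emit:
{"name": "move_arm", "arguments": {"plan": [0.7,0.1,0.2,0,0,0,48,0.3,0,-1,0,0,0,48,0.3,0.1,-1,0,0,0,48,0,0,0,0,0,0,48]}}

```text
time: 26.85
eef_pos: [0.6355, 0.0006, 0.0697]
tcp_rot: [-0.085, 0.988, 0.012, 0.128]
contact_force: [1.9, 0.5, -1.7]
opening: 0.642
finger_force: 68.2
```

Emit:
{"name": "move_arm", "arguments": {"plan": [0.1,0,-0.5,0,0,0,48,0.1,0,-0.5,0,0,0,48,0,0,0,0,0,0,48]}}

```text
time: 27.15
eef_pos: [0.6356, 0.0006, 0.0691]
tcp_rot: [-0.085, 0.988, 0.012, 0.128]
contact_force: [-1.4, -0.6, 2.9]
opening: 0.641
finger_force: 68.5
```

```bash
python3 -c "
from h import *
st()"
```

```text
27.15 [635.61   0.59  69.06] shelf [43.32 -0.78  3.02] F [-1.35 -0.62  2.91] Fshelf [-0.64 -0.38  3.18] rot err [-0.11 -0.11  0.03]
```

Emit:
{"name": "move_arm", "arguments": {"plan": [-0.4,-0.1,-0.3,0,0,0,48,0,0,0,0,0,0,48]}}

```text
time: 27.35
eef_pos: [0.6356, 0.0006, 0.069]
tcp_rot: [-0.085, 0.988, 0.012, 0.129]
contact_force: [-1.7, 0.7, 4.2]
opening: 0.643
finger_force: 68.6
```

Emit:
{"name": "move_arm", "arguments": {"plan": [0,0,0,0,0,0,56,0,0,0,0,0,0,58,0,0,0,0,0,0,62,0,0,0,0,0,0,68,0,0,0,0,0,0,76,0,0,0,0,0,0,80,0,0,0,0,0,0,80], "newtons": 20}}

```text
time: 28.05
eef_pos: [0.6351, 0.0006, 0.0683]
tcp_rot: [-0.085, 0.988, 0.012, 0.128]
contact_force: [0.4, 0.5, 0.2]
opening: 0.939
finger_force: 0.0
```

Emit:
{"name": "move_arm", "arguments": {"plan": [-1.3,-0.2,5,0,0,0,80,-5,-1,19,0,0,0,80,-10,-2,39,0,0,0,80,-10,-2,39,0,0,0,85,-10,-2,39,0,0,0,85,0,0,0,0,0,0,85,0,0,0,0,0,0,85]}}

```text
time: 28.75
eef_pos: [0.5993, -0.0068, 0.2112]
tcp_rot: [-0.085, 0.988, 0.012, 0.13]
contact_force: [-0.2, 0.3, -0.6]
opening: 0.997
finger_force: 0.0
```

```bash
python3 - <<'E'
from h import *
st(); grab('wrist','w9'); grab('scene','e1'); grab('side','e2')
c,s=load('w9');im=c['color'];hsv=cv2.cvtColor(im,cv2.COLOR_RGB2HSV)
gr=((hsv[...,0]>45)&(hsv[...,0]<80)&(hsv[...,1]>70)&(hsv[...,2]>40)).astype(np.uint8)
for k in cv2.findContours(gr,cv2.RETR_EXTERNAL,cv2.CHAIN_APPROX_NONE)[0]:
    if cv2.contourArea(k)<100: continue
    k=k.reshape(-1,2); o,d=rays('w9',k);o=(o*1000-O)@B;d=d@B
    for h in (14,28):
        P=o+d*((h-o[2])/d[:,2])[:,None];print(h,cv2.minAreaRect(P[:,:2].astype(np.float32)))
# bystanders: change between first and last fixed views, by box
for a,b,bx in [('scene0','e1',{'jar':(255,200,290,235),'bottle':(318,130,352,180),'driver':(300,180,335,225)}),('side0','e2',{'jar':(260,185,292,218),'driver':(285,150,305,192),'bottle':(262,100,290,150)})]:
    A=load(a)[0]['color'].astype(int);C=load(b)[0]['color'].astype(int)
    for n_,(x0,y0,x1,y1) in bx.items():
        D=np.abs(A-C).max(2)[y0:y1,x0:x1]>40;print(a,n_,D.sum(),D.size)
E
```

```text
28.75 [599.32  -6.77 211.23] shelf [ 44.1   -1.8  149.94] F [-0.19  0.25 -0.56] Fshelf [-0.28  0.28 -0.51] rot err [-0.07  0.07  0.05]
14 ((102.07099914550781, -1.0046119689941406), (27.0318546295166, 20.506521224975586), 89.96241760253906)
28 ((95.09502410888672, -1.0479450225830078), (25.673274993896484, 19.475889205932617), 89.96241760253906)
14 ((66.11275482177734, -1.049149513244629), (28.039535522460938, 27.602718353271484), 89.96285247802734)
28 ((60.94399642944336, -1.0902490615844727), (26.630308151245117, 26.21544647216797), 89.96285247802734)
14 ((27.161293029785156, -1.1440601348876953), (28.125732421875, 28.35897445678711), 0.9024734497070312)
28 ((23.950164794921875, -1.180389404296875), (26.712167739868164, 26.933691024780273), 0.9024742841720581)
scene0 jar 0 1225
scene0 bottle 0 1700
scene0 driver 0 1575
side0 jar 0 1056
side0 driver 0 840
side0 bottle 36 1400
```

Both carriers lie flat and square. The short one's centre is at shelf x 42.45 (42.5 is exact) and the long one has not moved. The bystanders are where they were and the gripper is clear, so I hand in.

```bash
python3 -c "
from plant import order
print(order.sign_off())"
```

```text
the job is handed in; nothing more can be done
None
```

The job is handed in at about 29 s: both pedals were pressed to their stops, and the long carrier lies on the shelf with the short one flat on top, both ends against the backstop and centred to about 1 mm, with the bottle, jar and screwdriver where they were.

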